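# Sort the carver's bench: tools, finished carvings, raw stock

### The job

Sort the loose pieces at the front of the bench. Lay the marker and the black chuck handle across the tool rest, each bridging both combs in the notches cut to its own thickness (marker in the narrow pair, chuck handle in the wide pair); stand the finished bear and fish upright in the lined tray, one in each bay; and put the raw bone slab in the stock bin with the other blank. Leave the polish tin where it is.

Things in the scene. Friction and masses are not known exactly. Their poses are not given: they have to be found in the camera images.
- marker: Felt marker with cap, white and black barrel, lying on the worktop; 13 mm thick, 135 mm long, 12 g. Origin: centre of its underside; y axis along its length (pointing roughly away from the robot at the start), z up; it lies on a facet and does not roll. Grip it across x, at the middle (its hard core there is 10 mm wide, 13 mm high).
- chuck_handle: Carver's black chuck handle, 131 mm long, 85 g, lying: a 25 mm thick grip with a thin collet at one end. Origin: centre of its length and width, underside; y axis along it, z up. Grip from y = -34 to +64 mm (20 mm wide between finger pads, z 0 to 25 mm, does not roll); collet, 8 mm thick, y = -64 to -34 mm, z 8 to 17 mm. Balances near y = +13 mm.
- carved_bear: Finished carving: a cream bone bear standing on its feet, 35 mm wide (x), 85 mm long (y, nose to tail), 51 mm tall, 35 g. Origin: centre of its underside, z up. Grip it across x in the middle, above 16 mm from its underside.
- carved_fish: Finished carving: a slim cream bone fish standing upright on its small foot, 16 mm wide (x), 88 mm long (y), 30 mm tall, 18 g. Origin: centre of its underside, z up. Grip it across x in the middle, at half its height or above.
- bone_slab: Raw bone offcut: a cream slab, 28 mm wide (x), 48 mm long (y), 11 mm thick, 20 g, lying flat on the worktop. Origin: centre of its underside, z up.
- tool_rest: Fixed pale wooden rest, 92 (x) x 124 mm (y). Origin: centre of underside, z up. Base 6 mm thick; two upright combs 10 mm thick at x = -32, +32 mm. Each has a wide notch at y = +31 mm (29 mm wide, mouth 45) and a narrow one at y = -31 mm (17 mm wide, mouth 33). Notch floors at z = 20 mm, mouths splayed 45 deg from z = 28 to the top at 36. Tools lie along x, bridging both combs.
- carving_tray: Fixed shallow dark wooden tray with grey cloth lining, 118 mm (x) by 126 mm (y) outside, walls 4 mm thick and 14 mm high; a 12 mm high divider along x at y = 0 leaves two bays, each 110 mm (x) by 57 mm (y) inside, centred at y = +30.5 and -30.5 mm. Lined floor 5 mm above the worktop. Origin: centre of its underside, z up.
- blank_bin: Fixed grey plastic stock bin, deeper, open, without divider: 112 mm (x) by 122 mm (y) outside, walls 3 mm thick and 31 mm high, floor 3 mm above the worktop. Origin: centre of its underside, z up. A thin flat bone plate (26 x 63 x 5 mm) already lies in its +y half, its length along x; the -y half is empty.
- polish_tin: Round red polish tin, 68 mm across, 20 mm tall, standing at the right of the work; not part of the job, to be left alone. Origin: centre of its underside. Mind the fixed bench: a board along its front edge (x 0.36 to 0.385 m; top at z = 0.25 m at the left end, 0.19 m at y = 0, 0.10 m at the right end), a rail 85 mm high at y = 0.135 to 0.16 m, a tall lamp post near x 0.53, y 0.28 m.

How it is judged:
By the outcome, as a careful person would: the job done as asked, in the order asked, and still so for the second after the job is handed in, with the robot touching nothing.
It also fails if it takes over 115 s, if anything falls off the work surface, if the arm or the gripper's body presses on something with over 40 N, if the wrist force passes 120 N, or if a joint passes its speed limit or range.

### The arm

A 6-joint arm with a two-finger parallel gripper is mounted at the origin on a cart in front of the work surface, level with it; the furniture and walls round the work are solid. World frame = base frame: x ahead of the robot, y to its left, z up, the work surface at z = 0. Lengths are in mm, angles in rad, forces in N, time in s.
With the tool pointing down it reaches from about 350 to 775 mm from the base axis. Payload 7.3 kg.
Tool frame: the origin (TCP) lies at the very end of the fingers, on their centre line; the grasp point (between the pads) lies 19 mm behind it; z points along the fingers, y is the line along which they close (so a half turn about z gives the same grasp; the last joint's range is limited). The gripper opens to 92 mm and grips with 3 to 60 N. Pads are 19 mm wide; open, the fingers measure 130 mm over their backs; the gripper's body (75 mm by 190 mm) begins 47 mm behind the grasp point.
Start: joints at [1.103, 0.342, 1.524, -0, 1.275, -0.146], TCP at [166.03, 498.075, 226.741] pointing down, gripper open.
Joint ranges: [-2.53, 2.53], [-0.77, 2.02], [0.04, 2.7], [-1, 4.14], [0.28, 2.66], [-3.11, 3.11]. Speed limits (rad/s): [2.57, 2.57, 3.14, 3.14, 3.14, 3.14].

### API

Orientations are given as a unit quaternion [x, y, z, w].
In Python, from rig import env gives the robot as it stands. The module is installed in compiled form; this text tells all that it offers.
- The arm moves only by the shell command python3 -m crank 'ROWS' [OPENING] [FORCE]. ROWS is a JSON object of lists of equal length, an entry for each row: "xyz": the shift along the tool's x, y, z in cm, a list of three; "spin": the turn about the tool's z in degrees. A call has 1 to 12 rows; each row shifts and turns the commanded pose from where the row before left it, along the tool's axes as they then stand; what a row does not reach is not made up. A row lasts 1/12 s, in which the tool goes at most 41.7 mm and 7.16 degrees, less where a joint would pass 70% of its speed; a pose out of reach is approached as far as the arm can. A call is refused whole if a number of a shift passes 4.17 or a number of a turn 7.16, either way. A call with a gripper value outside its range is refused whole. OPENING is the finger opening in cm, from 0 to 9.18, set as the call begins (- or left out, the last holds). The fingers move at their own pace and stop on an object; FORCE is the grip in N (left out, the last holds). Time passes only in rows, so rows that do not move let the fingers close. It gives the time, the measured TCP pose, the force, the opening and the grip force at its end, in the units of the state.
- env.state(): the state, without advancing time (a new reading comes with each control period).
- env.read_camera(name): name is "scene" or "top" or "wrist"; returns a dict with "color" (400x640x3 uint8, red, green, blue), "intrinsics" (3x3 intrinsics, pixels), "T" (4x4, takes a point from camera to world coordinates); the wrist camera has in their place "tool_from_camera" (4x4, takes a point from camera to tool coordinates, whose origin is the TCP and whose axes are the flange's). Camera axes: x right, y up, looking along -z (the intrinsics and any distortion apply to the point x, -y, -z); pixel columns grow to the right and rows downward; lengths in mm; the calibration is good to about 2 mm. A picture is of the moment at which its call begins: read the wrist's pose just before it. There is no depth.
- env.finish_job(): hands the job in; it is judged then, once.
The state is a dict: "time": time; "joint_pos": joint angles; "qd": joint speeds; "joint_efforts": joint torques, N m; "ee_pos": TCP position; "eef_rot": TCP orientation; "ft_force": force on the tool from outside, world axes, zero at the start; "wrist_torque": the same for the moment, N m; "width": finger opening in mm; "grasp_force": force on a finger pad.
Only numpy, scipy, OpenCV 4.12 (cv2) and the standard library are available. Lean on these libraries where they do the work, as an engineer would, in place of code of your own. Each camera call takes 0.05 s, during which the arm holds its last target. There are 200 camera calls.

## Working session

There is one attempt and no reset: what is moved stays moved. The work goes in short steps, Python scripts to look and compute and a shell command to move; the robot and the scene stay as the last step left them, time stands still between calls to the robot, and variables do not carry over. Pictures are saved under pics/ and viewed, at most 14 in all, crops included, and the job is handed in when it is done.

```bash
mkdir -p pics; python3 - <<'E'
from rig import env
import cv2,numpy as np
print(env.state())
for n in ["scene","top"]:
    c=env.read_camera(n); cv2.imwrite(f"pics/{n}0.png",c["color"][:,:,::-1]); print(n,c["intrinsics"].tolist(),np.round(c["T"],4).tolist(),[k for k in c])
c=env.read_camera("wrist"); print(c["intrinsics"].tolist(),c["tool_from_camera"].tolist(),list(c)); cv2.imwrite("pics/w0.png",c["color"][:,:,::-1])
E
```

```text
{'time': 0.0, 'joint_pos': array([ 1.10297159e+00,  3.42713255e-01,  1.52497790e+00, -3.01125368e-05,
        1.27537995e+00, -1.45973816e-01]), 'qd': array([-0.00022161, -0.00367439,  0.00037736,  0.00049388,  0.00239379,
       -0.00106338]), 'joint_efforts': array([ 3.02220242e-04, -4.31239736e+01, -2.44219333e+01,  7.17246160e-02,
        5.61169500e-02, -1.78033547e-04]), 'ee_pos': array([165.86884233, 497.70345368, 226.06351808]), 'eef_rot': array([ 1.60227397e-01,  9.87079852e-01, -7.09036158e-04, -2.09595404e-04]), 'ft_force': array([ 0.29050355, -0.14353067, -0.70399666]), 'wrist_torque': array([-0.01272477,  0.00859737,  0.02501263]), 'grasp_force': 0.0, 'width': 92.10703418615722}
scene [[498.52910203609366, 0.0, 315.41055687120854], [0.0, 498.52910203609366, 199.1297160530819], [0.0, 0.0, 1.0]] [[0.5697, 0.5187, -0.6375, -91.6006], [-0.8218, 0.3699, -0.4334, -679.0961], [0.011, 0.7708, 0.637, 727.8894], [0.0, 0.0, 0.0, 1.0]] ['color', 'intrinsics', 'T']
top [[451.36177376568463, 0.0, 315.7488280097502], [0.0, 451.36177376568463, 199.57446986623384], [0.0, 0.0, 1.0]] [[-0.0387, 0.9791, -0.1997, 383.9639], [-0.9992, -0.0391, 0.0022, -218.5697], [-0.0056, 0.1996, 0.9799, 904.4242], [0.0, 0.0, 0.0, 1.0]] ['color', 'intrinsics', 'T']
[[327.9220050877821, 0.0, 323.4621694289666], [0.0, 327.9220050877821, 195.96705430367965], [0.0, 0.0, 1.0]] [[-0.0004643982602082863, 0.9542745664905602, 0.29893115609368576, 80.76425782921876], [0.999999643613002, 0.00023239925349248034, 0.0008116430585359003, -0.9077982221481484], [0.0007050589503077091, 0.29893142648413285, -0.9542743343253219, -158.33820365074845], [0.0, 0.0, 0.0, 1.0]] ['color', 'intrinsics', 'tool_from_camera']
```

View pics/top0.png

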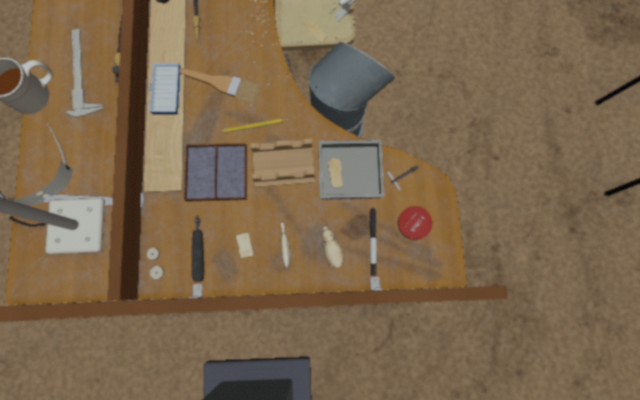

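View pics/scene0.png

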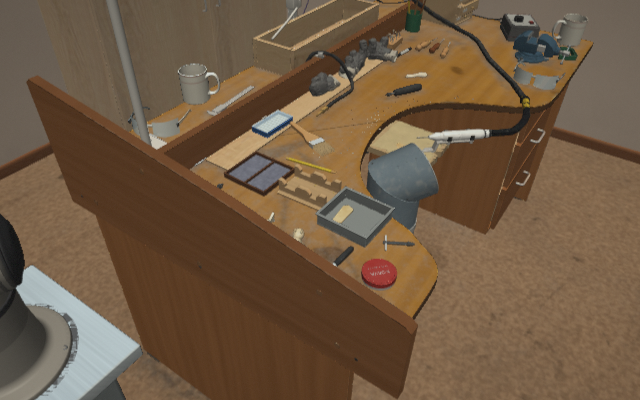

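The scene view shows the board hiding most of the loose pieces. The top view shows handle (198,255), slab (245,245), fish (285,245), bear (333,248), marker (374,248), tin (415,222), tray (216,172), rest (283,162), bin (350,170). I'll enlarge the top view.

```bash
cat > h.py <<'E'
import numpy as np,cv2
from scipy.spatial.transform import Rotation as R
from rig import env
def px2w(cam,u,v,z,T=None):
    K=cam["intrinsics"];T=cam["T"] if T is None else T
    d=T[:3,:3]@np.array([(u-K[0,2])/K[0,0],-(v-K[1,2])/K[1,1],-1.]);o=T[:3,3]
    return o+d*(z-o[2])/d[2]
def wrist():
    s=env.state();c=env.read_camera("wrist")
    T=np.eye(4);T[:3,:3]=R.from_quat(s["eef_rot"]).as_matrix();T[:3,3]=s["ee_pos"]
    c["T"]=T@c["tool_from_camera"];return c,s
def w2px(c,p):
    q=np.linalg.inv(c["T"])@np.append(p,1.);K=c["intrinsics"]
    return K[0,2]+K[0,0]*q[0]/-q[2],K[1,2]-K[1,1]*q[1]/-q[2]
E
python3 - <<'E'
from h import *
c=env.read_camera("top");im=c["color"][:,:,::-1]
cv2.imwrite("pics/topc.png",cv2.resize(im[130:305,175:440],(795,525),interpolation=cv2.INTER_CUBIC))
print(px2w(c,205,380,0),px2w(c,310,380,0),px2w(c,283,305,150))
E
```

```text
[228.2795927    2.39380888   0.        ] [ 220.78258526 -196.29030369    0.        ] [ 364.72182281 -160.20237611  150.        ]
```

View pics/topc.png

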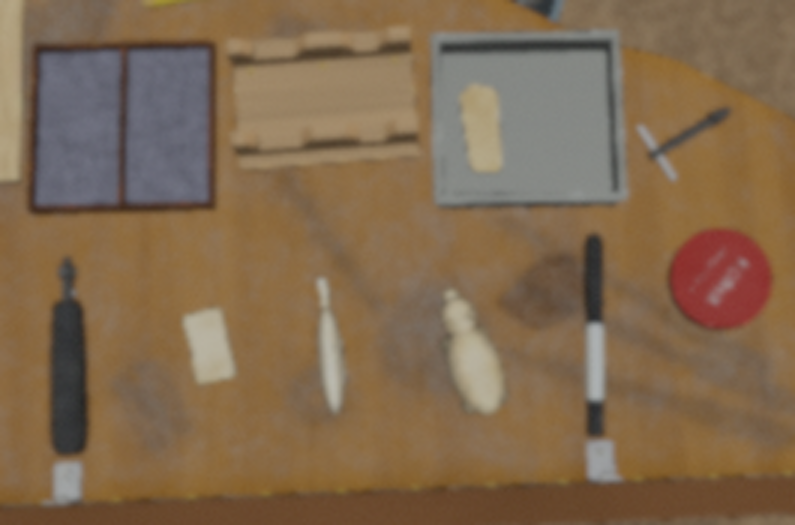

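The crop shows: marker (594,235)-(596,435), bear nose (450,295) to tail (488,410), fish (322,280)-(334,410), slab centre (208,346), handle collet tip (67,258) to butt (68,452), all cleanly separated; pale tags lie at the board.

```bash
python3 - <<'E'
from h import *
c=env.read_camera("top")
P={"mk far":(594,235,8),"mk near":(596,436,8),"hd far":(67,258,12),"hd near":(68,453,12),"bear nose":(450,292,25),"bear tail":(489,412,20),"fish far":(322,278,15),"fish near":(335,412,12),
"slab a":(183,315,11),"slab b":(221,307,11),"slab c":(235,376,11),"slab d":(197,384,11),"tray tl":(36,44,14),"tray tr":(213,43,14),"tray bl":(30,211,14),"tray br":(213,207,14),
"rest tl":(230,40,36),"rest tr":(411,28,36),"rest bl":(235,152,36),"rest br":(417,150,36),"bin tl":(433,32,31),"bin tr":(618,30,31),"bin bl":(434,206,31),"bin br":(626,200,31),"tin":(721,279,20)}
for k,(x,y,z) in P.items(): print(k,np.round(px2w(c,175+(x+.5)/3-.5,130+(y+.5)/3-.5,z)[:2],1))
E
```

```text
mk far [ 544.8 -334.7]
mk near [ 411.5 -327.5]
hd far [542.4  18.7]
hd near [413.8  16.3]
bear nose [ 507.6 -236. ]
bear tail [ 429.1 -257.9]
fish far [ 521.7 -151.7]
fish near [ 433.5 -157.8]
slab a [501.2 -58.6]
slab b [505.5 -83.8]
slab c [459.5 -92.6]
slab d [455.3 -67.6]
tray tl [692.6  41.6]
tray tr [688.4 -80.4]
tray bl [575.1  43.5]
tray br [572.9 -79.5]
rest tl [682.5 -95.3]
rest tr [ 686.  -217.2]
rest bl [604.8 -97.8]
rest br [ 601.4 -218. ]
bin tl [ 684.3 -231.9]
bin tr [ 680.6 -356.9]
bin bl [ 564.2 -227.7]
bin br [ 563.2 -354.3]
tin [ 509.9 -414.8]
```

```bash
python3 -m crank '{"xyz":[[0,0,-0.5],[0,0,-0.5],[0,0,-0.5],[0,0,-0.5],[0,0,-0.5],[0,0,-0.5],[0,0,-0.5],[0,0,-0.5],[0,0,-0.5],[0,0,-0.5],[0,0,-0.5],[0,0,-0.5]],"spin":[6.73,6.73,6.73,6.73,6.73,6.73,6.73,6.73,6.73,6.73,6.73,6.73]}'; python3 -m crank '{"xyz":[[0,0,-0.5],[0,0,-0.5],[0,0,-0.5],[0,0,-0.5],[0,0,-0.5],[0,0,-0.5],[0,0,-0.5],[0,0,-0.5],[0,0,-0.5],[0,0,-0.5],[0,0,-0.5],[0,0,-0.5]],"spin":[6.73,6.73,6.73,6.73,6.73,6.73,6.73,6.73,6.73,6.73,6.73,6.73]}'
```

```text
time: 1.25
ee_pos: [166.0, 498.0, 286.8]
eef_rot: [0.763, 0.646, -0.0, 0.0]
ft_force: [0.6, -0.2, 0.7]
width: 92.0
grasp_force: 0.0
time: 2.25
ee_pos: [166.0, 498.0, 346.8]
eef_rot: [1.0, -0.003, -0.0, 0.0]
ft_force: [0.1, 0.1, -0.2]
width: 91.8
grasp_force: 0.0
```

```bash
python3 -m crank '{"xyz":[[1.34,1.98,0],[1.34,1.98,0],[1.34,1.98,0],[1.34,1.98,0],[1.34,1.98,0],[1.34,1.98,0],[1.34,1.98,0],[1.34,1.98,0],[1.34,1.98,0],[1.34,1.98,0]],"spin":[0,0,0,0,0,0,0,0,0,0]}'; python3 -m crank '{"xyz":[[2.4,3.3,0],[2.4,3.3,0],[2.4,3.3,0],[2.4,3.3,0],[2.4,3.3,0],[2.4,3.3,0],[2.4,3.3,0],[2.4,3.3,0],[2.4,3.3,0],[2.4,3.3,0],[2.4,3.3,0],[2.4,3.3,0]],"spin":[0,0,0,0,0,0,0,0,0,0,0,0]}';python3 -m crank '{"xyz":[[0,3,0],[0,3,0],[0,0,0],[0,0,0]],"spin":[0,0,0,0]}'
python3 - <<'E'
from h import *
c,s=wrist();print(s["ee_pos"],s["eef_rot"],s["joint_pos"]);np.savez("w1.npz",T=c["T"],K=c["intrinsics"])
cv2.imwrite("pics/w1.png",cv2.resize(c["color"][:,:,::-1],(800,500)));cv2.imwrite("w1raw.png",c["color"][:,:,::-1])
E
```

```text
time: 3.08
ee_pos: [300.6, 299.1, 346.7]
eef_rot: [1.0, 0.0, 0.0, -0.0]
ft_force: [0.6, 0.0, 0.6]
width: 91.7
grasp_force: 0.0
time: 4.08
ee_pos: [589.2, -97.5, 346.5]
eef_rot: [1.0, 0.0, -0.0, -0.0]
ft_force: [0.7, 0.1, 0.5]
width: 91.8
grasp_force: 0.0
time: 4.42
ee_pos: [588.3, -157.1, 345.8]
eef_rot: [1.0, -0.001, -0.001, -0.0]
ft_force: [-0.3, 0.6, 0.6]
width: 91.7
grasp_force: 0.0
[ 588.30727538 -157.08775532  345.81397267] [ 9.99999167e-01 -1.04423824e-03 -6.43466099e-04 -4.02411683e-04] [-3.86866448e-01  4.54836321e-01  1.03000908e+00  2.62363020e-04
  1.65824245e+00  1.18604107e+00]
```

View pics/w1.png

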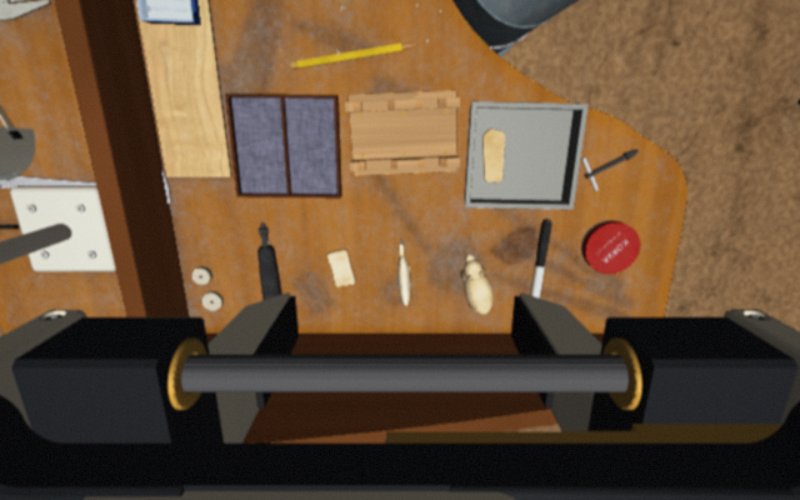

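The wrist view shows all pieces; the rest is at (404,132), tray (285,145), bin (526,155), as expected. I enlarge the rest to tell the notches.

```bash
python3 - <<'E'
import cv2
i=cv2.imread("w1raw.png");cv2.imwrite("pics/rest1.png",cv2.resize(i[65:145,270:380],None,fx=7,fy=7,interpolation=cv2.INTER_CUBIC))
E
```

```text
(no output)
```

View pics/rest1.png

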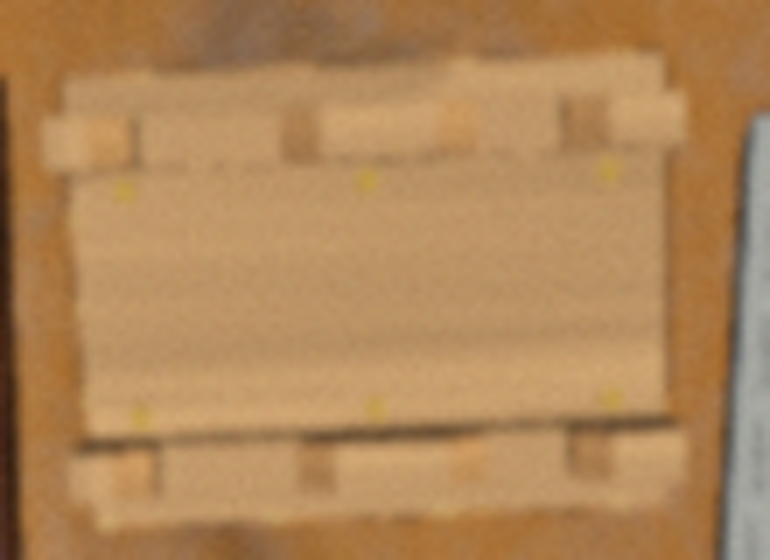

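Wide notch pair is on the left (bevels u≈85–320 far, 115–335 near), narrow pair on the right (440–610, 455–612); so rest +y ≈ world +y.

```bash
python3 - <<'E'
from h import *
d=np.load("w1.npz");c={"T":d["T"],"intrinsics":d["K"]}
f=lambda x,y,z:np.round(px2w(c,270+(x+.5)/7-.5,65+(y+.5)/7-.5,z)[:2],1)
for n,p in {"far L":(45,143,36),"far R":(685,120,36),"near L":(70,477,36),"near R":(687,459,36),"far wide":(202,137,36),"far wide28":(209,137,28),"far nar":(525,126,36),"far nar28":(517,126,28),"near wide":(225,472,36),"near wide28":(228,472,28),"near nar":(533,463,36),"near nar28":(526,463,28)}.items(): print(n,f(*p))
g=lambda x,y,z:np.round(px2w(c,(x+.5)*.8-.5,(y+.5)*.8-.5,z)[:2],1)
for n,p in {"tray tl":(229,95,14),"tray tr":(339,96,14),"tray bl":(239,197,14),"tray br":(341,194,14),"bin tl":(470,102,31),"bin tr":(588,104,31),"bin bl":(466,206,31),"bin br":(575,209,31),"mk tip":(545,221,8),"mk bw":(539,266,8),"bear nose":(471,258,25),"bear tail":(484,310,20),"fish far":(402,245,15),"fish near":(405,304,12),"hd far":(263,225,12),"slab":(341.5,268,11)}.items(): print(n,g(*p))
E
```

```text
far L [679.7 -94.1]
far R [ 683.6 -217.6]
near L [615.9 -96.2]
near R [ 619.2 -220.4]
far wide [ 680.7 -124.5]
far wide28 [ 680.9 -125.3]
far nar [ 682.6 -186.8]
far nar28 [ 682.8 -185.7]
near wide [ 616.8 -127.5]
near wide28 [ 615.9 -127.6]
near nar [ 618.5 -189.5]
near nar28 [ 617.6 -188.6]
tray tl [692.6  38.9]
tray tr [691.2 -84.7]
tray bl [576.7  42. ]
tray br [580.  -81.5]
bin tl [ 684.  -229.8]
bin tr [ 681.6 -358.6]
bin bl [ 568.6 -230.3]
bin br [ 564.6 -358.8]
mk tip [ 544.3 -333.1]
mk bw [ 484.6 -331.4]
bear nose [ 501.7 -240.2]
bear tail [ 428.1 -261.4]
fish far [ 515.6 -154.8]
fish near [ 433.1 -158.4]
hd far [541.1  17.4]
slab [483.6 -76.9]
```

```bash
python3 -m crank '{"xyz":[[-1.1,1.74,2],[-1.1,1.74,2],[-1.1,1.74,2],[-1.1,1.74,2],[-1.1,1.74,2],[-1.1,1.74,2],[-1.1,1.74,2],[-1.1,1.74,2],[-1.1,1.74,2],[-1.1,1.74,2],[0,0,0],[0,0,0]],"spin":[0,0,0,0,0,0,0,0,0,0,2.5,0]}' 5
python3 - <<'E'
from h import *
c,s=wrist();print(s["ee_pos"],s["eef_rot"])
np.savez("w2.npz",T=c["T"],K=c["intrinsics"])
print(w2px(c,np.array([478,-331,7.])),w2px(c,np.array([540,-333,7.])))
cv2.imwrite("pics/w2.png",c["color"][:,:,::-1])
E
```

```text
time: 5.47
ee_pos: [478.1, -328.7, 145.8]
eef_rot: [1.0, -0.022, -0.001, -0.001]
ft_force: [-0.9, 0.5, -0.0]
width: 49.8
grasp_force: 0.0
[ 478.13692566 -328.70102619  145.82888102] [ 9.99751171e-01 -2.22761781e-02 -7.34618246e-04 -9.10287708e-04]
(np.float64(324.9543328475368), np.float64(183.75025494401427)) (np.float64(324.1522454744962), np.float64(115.9085281984938))
```

View pics/w2.png

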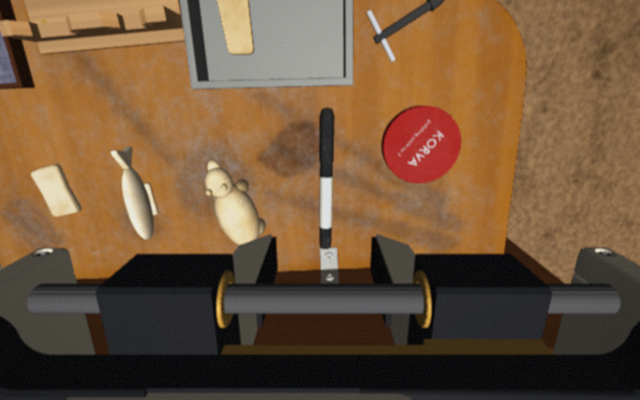

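Marker spans (327,109)–(325,248), vertical, between the fingers; tin is clear to the right.

```bash
python3 - <<'E'
from h import *
d=np.load("w2.npz");c={"T":d["T"],"intrinsics":d["K"]}
for p in [(327,109,8),(325.5,177,13),(325,248,8)]: print(px2w(c,*p))
for p in [(213,165,25),(252,242,20),(125,150,20),(147,238,12),(55,190,11)]: print(px2w(c,*p))
E
```

```text
[ 545.82572414 -335.74824708    8.        ]
[ 486.02354597 -331.83137287   13.        ]
[ 411.93473146 -328.1568499     8.        ]
[ 504.13569615 -234.92786581   25.        ]
[ 427.30958697 -259.29686489   20.        ]
[ 519.79088549 -158.53699821   20.        ]
[ 432.3792849  -155.43990096   12.        ]
[484.31168597 -79.16656366  11.        ]
```

```bash
python3 -m crank '{"xyz":[[0.1,0.33,2.3],[0,0,2.3],[0,0,2.3],[0,0,2.3],[0,0,1.5],[0,0,1],[0,0,0.5],[0,0,0.3],[0,0,1.7],[0,0,0],[0,0,0]],"spin":[0.8,0,0,0,0,0,0,0,0,0,0]}'; python3 -m crank '{"xyz":[[0,0,0],[0,0,0],[0,0,0],[0,0,0],[0,0,0],[0,0,0],[0,0,0],[0,0,0]],"spin":[0,0,0,0,0,0,0,0]}' 0 15
```

```text
time: 6.43
ee_pos: [479.7, -332.8, 5.2]
eef_rot: [1.0, -0.028, 0.0, -0.0]
ft_force: [-0.0, 0.2, 0.0]
width: 50.0
grasp_force: 0.0
time: 7.1
ee_pos: [479.5, -333.1, 4.8]
eef_rot: [1.0, -0.028, 0.0, -0.0]
ft_force: [-0.6, 0.7, 1.5]
width: 9.6
grasp_force: 15.0
```

```bash
python3 -m crank '{"xyz":[[0,0,-1.5],[0,0,-2.5],[0,0,-2.5],[0,0,-3],[0,0,0],[2.5,-1.99,0],[3,-2.39,0],[3,-2.39,0],[3,-2.39,0],[3,-2.39,0],[3,-2.38,0],[0,0,0]],"spin":[0,0,0,-2.5,-2.6,0,0,0,0,0,0,0]}'; python3 -m crank '{"xyz":[[0,0,0],[0,0,0]],"spin":[0,0]}'
python3 - <<'E'
from h import *
c,s=wrist();print(s["ee_pos"],s["eef_rot"],s["width"])
np.savez("w3.npz",T=c["T"],K=c["intrinsics"])
cv2.imwrite("pics/w3.png",c["color"][:,:,::-1][0:330,150:560][:, :])
E
```

```text
time: 8.1
ee_pos: [654.2, -182.6, 99.4]
eef_rot: [1.0, 0.019, 0.001, -0.001]
ft_force: [-1.3, -0.2, -0.1]
width: 10.0
grasp_force: 15.0
time: 8.27
ee_pos: [649.5, -188.0, 99.2]
eef_rot: [1.0, 0.016, -0.001, -0.0]
ft_force: [-0.1, -0.1, -0.5]
width: 9.9
grasp_force: 15.0
[ 649.49195873 -188.01923331   99.15460189] [ 9.99865019e-01  1.64181746e-02 -6.15064228e-04 -9.25863324e-05] 9.857335228623414
```

View pics/w3.png

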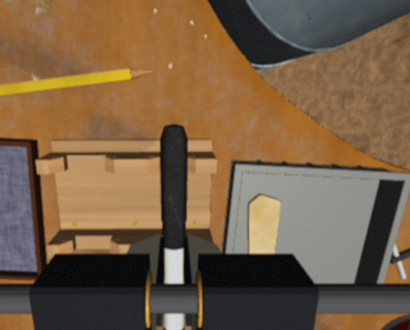

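Far comb ends at (188,163) and (367,159) full-frame; marker over the right-hand notch.

```bash
python3 - <<'E'
from h import *
d=np.load("w3.npz");c={"T":d["T"],"intrinsics":d["K"]}
for p in [(188,163,36),(367,159,36),(324,128,105),(324,245,108)]: print(px2w(c,*p))
E
```

```text
[682.03941613 -95.07051459  36.        ]
[ 688.78381571 -217.63872999   36.        ]
[ 715.72854024 -187.21137178  105.        ]
[ 658.31066718 -189.09376796  108.        ]
```

```bash
python3 -m crank '{"xyz":[[0.2,0,2],[0,0,2],[0,0,1.2],[0,0,0.8],[0,0,0.5],[0,0,0.5],[0,0,0.3],[0,0,0],[0,0,0]],"spin":[0,0,0,0,0,0,0,0,0]}'
```

```text
time: 9.07
ee_pos: [652.2, -188.2, 27.2]
eef_rot: [1.0, 0.016, 0.0, 0.0]
ft_force: [-0.1, 0.7, 0.2]
width: 9.5
grasp_force: 15.0
```

```bash
python3 - <<'E'
from h import *
c=env.read_camera("scene");cv2.imwrite("pics/s3.png",cv2.resize(c["color"][:,:,::-1][140:250,220:410],None,fx=4,fy=4,interpolation=cv2.INTER_CUBIC))
E
```

```text
(no output)
```

View pics/s3.png

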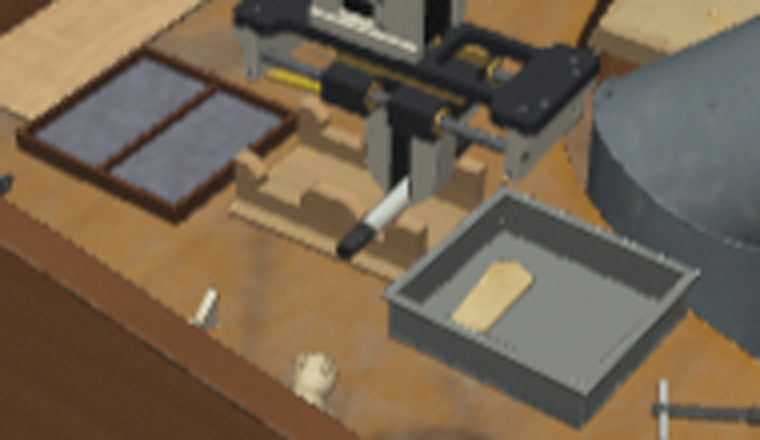

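Marker sits in the narrow pair just above the floors. Release.

```bash
python3 -m crank '{"xyz":[[0,0,0.15],[0,0,0]],"spin":[0,0]}'; python3 -m crank '{"xyz":[[0,0,0],[0,0,0],[0,0,0],[0,0,0],[0,0,-1],[0,0,-3],[0,0,-3],[0,0,-3]],"spin":[0,0,0,0,0,0,0,0]}' 3 ;python3 -m crank '{"xyz":[[-1.77,-2.11,-1],[-1.77,-2.11,-1],[-1.77,-2.11,0],[-1.77,-2.11,0],[-1.77,-2.11,0],[-1.77,-2.11,0],[-1.77,-2.11,0],[-1.77,-2.11,0],[-1.77,-2.11,0],[-1.77,-2.11,0],[0,0,0],[0,0,0]],"spin":[0,0,0,0,0,0,0,0,0,0,0,0]}' 5
python3 - <<'E'
from h import *
c,s=wrist();print(s["ee_pos"],s["eef_rot"])
np.savez("w4.npz",T=c["T"],K=c["intrinsics"])
cv2.imwrite("pics/w4.png",c["color"][:,:,::-1])
E
```

```text
time: 9.28
ee_pos: [652.1, -188.1, 25.5]
eef_rot: [1.0, 0.016, 0.0, 0.0]
ft_force: [0.4, -0.4, 0.3]
width: 9.8
grasp_force: 15.0
time: 9.95
ee_pos: [651.7, -188.0, 126.9]
eef_rot: [1.0, 0.016, -0.0, -0.0]
ft_force: [0.8, -0.4, 0.4]
width: 29.6
grasp_force: 0.0
time: 10.95
ee_pos: [468.0, 17.8, 146.3]
eef_rot: [1.0, 0.017, 0.001, 0.0]
ft_force: [0.6, -0.5, -0.3]
width: 49.8
grasp_force: 0.0
[468.04714109  17.83523832 146.29774938] [9.99854127e-01 1.70610182e-02 7.95716178e-04 1.13102345e-04]
```

View pics/w4.png

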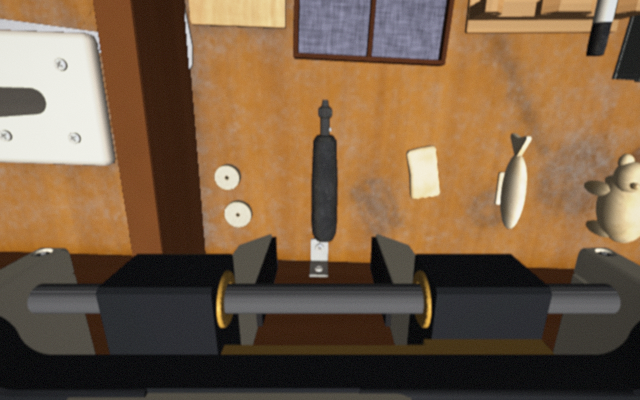

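Handle: collet tip (325,101), grip (325,135)–(324,241), between the fingers.

```bash
python3 - <<'E'
from h import *
d=np.load("w4.npz");c={"T":d["T"],"intrinsics":d["K"]}
for p in [(325.5,101,13),(325,136,20),(324,241,14),(411,147,11),(437,147,11),(439,197,11),(413,199,11)]: print(px2w(c,*p)[:2].round(1))
E
```

```text
[543.2  17.4]
[514.4  16.9]
[412.6  14.3]
[506.1 -60.6]
[506.9 -83.9]
[460.1 -92.3]
[457.3 -68.1]
```

```bash
python3 -m crank '{"xyz":[[-0.3,0.2,2.3],[0,0,2.4],[0,0,2.4],[0,0,2.3],[0,0,1.8],[0,0,1.3],[0,0,1],[0,0,0.6],[0,0,0],[0,0,0]],"spin":[0.6,0,0,0,0,0,0,0,0,0]}'; python3 -m crank '{"xyz":[[0,0,0],[0,0,0],[0,0,0],[0,0,0],[0,0,0],[0,0,0],[0,0,0],[0,0,-0.5],[0,0,-0.5],[0,0,0]],"spin":[0,0,0,0,0,0,0,0,0,0]}' 0 30
```

```text
time: 11.83
ee_pos: [466.0, 14.5, 4.3]
eef_rot: [1.0, 0.011, 0.0, 0.0]
ft_force: [-0.3, -0.0, -1.0]
width: 50.0
grasp_force: 0.0
time: 12.67
ee_pos: [465.8, 15.0, 15.1]
eef_rot: [1.0, 0.011, 0.001, 0.0]
ft_force: [-0.5, 0.0, -1.2]
width: 18.3
grasp_force: 30.0
```

```bash
python3 -m crank '{"xyz":[[0,0,-2.5],[0,0,-3.5],[0,0,-3],[2.56,2.12,0],[2.56,2.12,0],[2.56,2.12,0],[2.56,2.12,0],[2.56,2.12,0],[2.56,2.12,0],[2.56,2.12,0],[0,0,0],[0,0,0]],"spin":[0,0,-0.7,0,0,0,0,0,0,0,0,0]}'; python3 -m crank '{"xyz":[[0,0,0]],"spin":[0]}'
python3 - <<'E'
from h import *
c,s=wrist();print(s["ee_pos"],s["eef_rot"],s["width"])
np.savez("w5.npz",T=c["T"],K=c["intrinsics"])
cv2.imwrite("pics/w5.png",c["color"][:,:,::-1][60:330,150:560][:, :])
E
```

```text
time: 13.67
ee_pos: [649.6, -128.3, 103.1]
eef_rot: [1.0, 0.016, -0.0, -0.0]
ft_force: [-1.0, 0.6, -0.8]
width: 18.8
grasp_force: 30.0
time: 13.75
ee_pos: [648.5, -126.8, 103.5]
eef_rot: [1.0, 0.017, -0.001, -0.0]
ft_force: [-0.2, 0.5, -0.4]
width: 18.7
grasp_force: 30.0
[ 648.48821069 -126.78013032  103.48050557] [ 9.99856678e-01  1.68954724e-02 -9.72916941e-04 -4.68817430e-04] 18.71042290023045
```

View pics/w5.png

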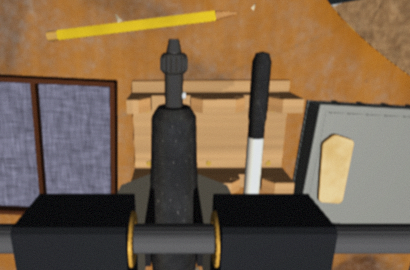

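Handle is over the left (wide) pair, marker rests in the right pair; comb ends at (277,164) and (454,162).

```bash
python3 - <<'E'
from h import *
d=np.load("w5.npz");c={"T":d["T"],"intrinsics":d["K"]}
for p in [(277,164,36),(454,162,36),(324,101,116),(324,168,120),(411,115,27),(403,250,27)]: print(px2w(c,*p)[:2].round(1))
E
```

```text
[681.3 -94.2]
[ 686.8 -217.8]
[ 726.8 -125.5]
[ 698.5 -126.5]
[ 717.2 -186.5]
[ 613.3 -192. ]
```

```bash
python3 -m crank '{"xyz":[[0,-0.05,2],[0,0,2],[0,0,1.5],[0,0,0.8],[0,0,0.5],[0,0,0.4],[0,0,0.4],[0,0,0.2],[0,0,0],[0,0,0]],"spin":[0,0,0,0,0,0,0,0,0,0]}'
```

```text
time: 14.63
ee_pos: [649.7, -126.8, 26.7]
eef_rot: [1.0, 0.017, 0.0, 0.0]
ft_force: [-0.2, -0.0, -0.6]
width: 18.9
grasp_force: 30.0
```

```bash
python3 -m crank '{"xyz":[[0,0,0.2],[0,0,0],[0,0,0]],"spin":[0,0,0]}'; python3 -m crank '{"xyz":[[0,0,0],[0,0,0],[0,0,0],[0,0,0],[0,0,-1],[0,0,-3],[0,0,-4],[0,0,-3],[0,0,0]],"spin":[0,0,0,0,0,0,0,0,0]}' 3.6
python3 - <<'E'
from h import *
c,s=wrist();print(s["ee_pos"])
a=c["color"][:,:,::-1][70:270,190:490];b=env.read_camera("scene")["color"][:,:,::-1][155:235,240:360]
cv2.imwrite("pics/c5.png",np.vstack([cv2.resize(a,(450,300)),cv2.resize(b,(450,300),interpolation=cv2.INTER_CUBIC)]))
E
```

```text
time: 14.88
ee_pos: [649.8, -126.9, 24.6]
eef_rot: [1.0, 0.017, 0.001, 0.0]
ft_force: [-0.4, 0.5, 1.3]
width: 18.4
grasp_force: 30.0
time: 15.63
ee_pos: [653.1, -127.8, 143.0]
eef_rot: [1.0, 0.017, 0.007, 0.002]
ft_force: [1.1, -0.4, -0.4]
width: 36.3
grasp_force: 0.0
[ 653.08855176 -127.77574693  142.99605171]
```

View pics/c5.png

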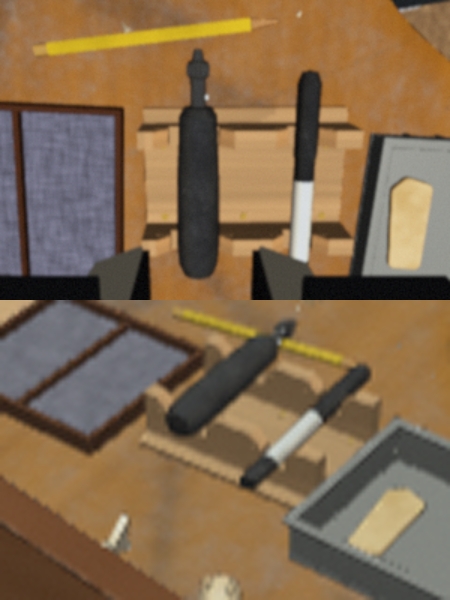

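Both tools bridge both combs in the right notches. Now segment the cream pieces in the saved near views for centre and yaw.

```bash
cat > seg.py <<'E'
from h import *
def seg(c,im,z,box,r=60):
    b,g,rr=[im[:,:,i].astype(int) for i in range(3)]
    m=((rr>150)&(b>0.6*rr)).astype(np.uint8)
    n,l,st,ce=cv2.connectedComponentsWithStats(m)
    for i in range(1,n):
        if st[i,4]<80: continue
        p=px2w(c,*ce[i],z)
        if not(box[0]<p[0]<box[1] and box[2]<p[1]<box[3]): continue
        vs,us=np.nonzero(l==i);w=np.array([px2w(c,u,v,z)[:2] for u,v in zip(us,vs)]).astype(np.float32)
        (cx,cy),(a,bb),an=cv2.minAreaRect(w);q=w-w.mean(0);e=np.linalg.svd(q,full_matrices=False)[2][0];e*=np.sign(e[0])
        print(st[i,:4],"rect",round(cx,1),round(cy,1),round(a),round(bb),round(an,1),"mean",w.mean(0).round(1),"pca",np.degrees(np.arctan2(e[1],e[0])).round(1))
E
python3 - <<'E'
from seg import *
for n,f in [("w1","w1raw.png"),("w2","pics/w2.png"),("w4","pics/w4.png")]:
    d=np.load(n+".npz");c={"T":d["T"],"intrinsics":d["K"]};print(n);seg(c,cv2.imread(f),18,(415,540,-290,-40))
E
```

```text
w1
[319 195  10  50] rect 476.3 -157.2 84 14 4.4 mean [ 473.3 -157.1] pca 4.0
[262 200  22  30] rect 485.6 -77.5 47 26 12.6 mean [486.3 -77.5] pca 13.0
[373 203  21  49] rect 463.4 -253.5 85 31 5.6 mean [ 459.4 -252.3] pca 15.3
w2
[110 150  39  90] rect 477.0 -152.9 86 16 1.8 mean [ 473.7 -153.1] pca 3.9
[205 161  53  84] rect 466.6 -241.8 84 34 17.1 mean [ 462.6 -242.3] pca 18.5
[ 31 165  47  51] rect 484.8 -84.0 46 27 10.9 mean [485.5 -84.2] pca 11.4
[144 183  14  32] rect 474.0 -170.7 30 5 4.3 mean [ 474.3 -170.8] pca 4.3
w4
[560 130  23  22] rect 517.4 -197.3 13 20 86.1 mean [ 517. -198.] pca -19.0
[508 136  24  93] rect 477.0 -160.9 86 14 3.9 mean [ 473.5 -160.6] pca 4.1
[547 140  54  47] rect 497.5 -208.6 36 49 40.0 mean [ 495.8 -204.7] pca -44.7
[407 146  33  53] rect 484.3 -72.4 47 26 12.6 mean [485.  -72.5] pca 13.7
[596 151  14  16] rect 502.2 -228.7 18 8 61.1 mean [ 502.5 -228.7] pca 51.3
[611 154  29  89] rect 464.8 -261.0 88 25 18.0 mean [ 460.4 -264.7] pca 14.3
[495 172  10  34] rect 471.9 -143.5 31 5 3.7 mean [ 472.1 -143.3] pca 3.6
```

```bash
python3 -m crank '{"xyz":[[0,0,0],[0,0,0],[0,0,0],[-3,0.88,0],[-3,0.88,0],[-3,0.88,0],[-3,0.88,0],[-3,0.88,0],[-3,0.88,0],[-3,0.88,0],[0,0,0],[0,0,0]],"spin":[-5,-5,-5,0,0,0,0,0,0,0,0,0]}' 6.5
python3 -m crank '{"xyz":[[0,0,0],[0,0,0]],"spin":[0,0]}'
python3 - <<'E'
from seg import *
c,s=wrist();im=c["color"][:,:,::-1].copy();cv2.imwrite("w6raw.png",im);np.savez("w6.npz",T=c["T"],K=c["intrinsics"])
seg(c,im,18,(415,540,-290,-40))
E
```

```text
time: 16.73
ee_pos: [465.0, -247.3, 133.4]
eef_rot: [0.989, 0.146, -0.001, -0.001]
ft_force: [0.7, -0.2, -0.6]
width: 64.9
grasp_force: 0.0
time: 16.9
ee_pos: [467.1, -246.2, 133.7]
eef_rot: [0.989, 0.148, -0.0, -0.0]
ft_force: [0.5, -0.9, 0.2]
width: 64.6
grasp_force: 0.0
[116  84  35  60] rect 484.4 -80.6 46 26 10.9 mean [485.2 -80.7] pca 11.6
[211  95  20 103] rect 477.4 -154.8 87 14 4.2 mean [ 474.8 -155.1] pca 4.1
[294 114  14  13] rect 520.9 -212.2 10 10 42.9 mean [ 520.4 -212.4] pca -76.9
[230 140   9  35] rect 473.3 -166.4 30 3 4.5 mean [ 473.6 -166.4] pca 4.5
[307 143  37  97] rect 465.5 -249.4 88 32 16.1 mean [ 462.4 -250. ] pca 16.0
```

```bash
python3 -m crank '{"xyz":[[0,0.2,2],[0,0,2.2],[0,0,2.2],[0,0,2],[0,0,1.5],[0,0,1],[0,0,0.5],[0,0,0],[0,0,0]],"spin":[0.5,0,0,0,0,0,0,0,0]}'; python3 -m crank '{"xyz":[[0,0,0],[0,0,0],[0,0,0],[0,0,0],[0,0,0],[0,0,0],[0,0,0],[0,0,0],[0,0,-0.5],[0,0,-0.5],[0,0,0]],"spin":[0,0,0,0,0,0,0,0,0,0,0]}' 0 15
```

```text
time: 17.7
ee_pos: [467.6, -248.7, 20.5]
eef_rot: [0.99, 0.143, 0.0, 0.0]
ft_force: [-0.3, -0.2, -0.1]
width: 65.2
grasp_force: 0.0
time: 18.62
ee_pos: [467.6, -249.1, 31.2]
eef_rot: [0.99, 0.143, 0.001, 0.001]
ft_force: [0.4, -0.6, 0.3]
width: 33.4
grasp_force: 15.0
```

```bash
python3 -m crank '{"xyz":[[0,0,-2.5],[0,0,-3],[0,0,-2.5],[0,0,0],[0,0,0]],"spin":[0,5.8,5.8,5.9,0]}'; python3 -m crank '{"xyz":[[2.02,-3.28,0],[2.02,-3.28,0],[2.02,-3.28,0],[2.02,-3.28,0],[2.02,-3.28,0],[2.02,-3.28,0],[2.02,-3.28,0],[2.02,-3.28,0],[0,0,0],[0,0,0],[0,0,0]],"spin":[0,0,0,0,0,0,0,0,0,0,0]}'
python3 - <<'E'
from h import *
c,s=wrist();print(s["ee_pos"]);cv2.imwrite("pics/w7.png",c["color"][:,:,::-1]);np.savez("w7.npz",T=c["T"],K=c["intrinsics"])
E
```

```text
time: 19.03
ee_pos: [467.9, -249.4, 111.9]
eef_rot: [1.0, -0.011, 0.002, 0.001]
ft_force: [-0.7, 0.7, -0.7]
width: 33.2
grasp_force: 15.0
time: 19.95
ee_pos: [632.6, 10.6, 108.9]
eef_rot: [1.0, -0.008, -0.001, 0.0]
ft_force: [-0.6, -1.0, 0.0]
width: 33.5
grasp_force: 15.0
[632.59088161  10.6495662  108.88487971]
```

View pics/w7.png

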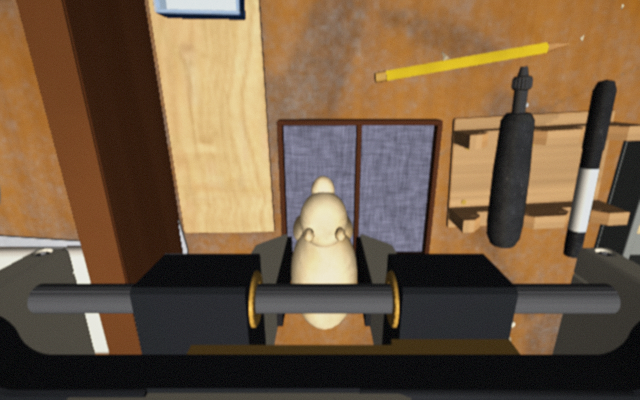

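Bear held upright (323,250); tray far corners (278,121), (441,120), divider (358,123).

```bash
python3 - <<'E'
from h import *
d=np.load("w7.npz");c={"T":d["T"],"intrinsics":d["K"]}
for p in [(278,121,14),(441,120,14),(358,124,12),(356,230,12),(323,180,125),(323,328,110)]: print(px2w(c,*p)[:2].round(1))
E
```

```text
[694.2  42.8]
[692.9 -80.1]
[690.8 -17.8]
[603.1 -17.5]
[677.    9.1]
[585.   10.6]
```

```bash
python3 -m crank '{"xyz":[[0.2,-0.15,2],[0,0,2],[0,0,1.7],[0,0,1],[0,0,0.6],[0,0,0.4],[0,0,0.3],[0,0,0.2],[0,0,0],[0,0,0]],"spin":[0,0,0,0,0,0,0,0,0,0]}';python3 -m crank '{"xyz":[[0,0,0.1],[0,0,0]],"spin":[0,0]}'
```

```text
time: 20.83
ee_pos: [635.9, 12.1, 28.8]
eef_rot: [1.0, -0.009, 0.001, 0.0]
ft_force: [0.1, 0.0, 0.2]
width: 33.5
grasp_force: 15.0
time: 21.0
ee_pos: [635.7, 12.1, 27.6]
eef_rot: [1.0, -0.009, 0.0, -0.0]
ft_force: [0.1, -0.6, -0.7]
width: 33.3
grasp_force: 15.0
```

```bash
python3 -m crank '{"xyz":[[0,0,0.15],[0,0,0.05],[0,0,0]],"spin":[0,0,0]}';python3 -m crank '{"xyz":[[0,0,0],[0,0,0],[0,0,0],[0,0,0],[0,0,-1],[0,0,-2.5],[0,0,-4],[0,0,-4],[0,0,0],[0,0,0]],"spin":[0,0,0,0,0,0,0,0,0,0]}' 5
python3 - <<'E'
from seg import *
c,s=wrist();im=c["color"][:,:,::-1].copy();cv2.imwrite("w8raw.png",im);print(s["ee_pos"])
seg(c,im,28,(560,700,-40,60))
E
```

```text
time: 21.25
ee_pos: [635.6, 12.1, 25.5]
eef_rot: [1.0, -0.009, 0.0, -0.0]
ft_force: [-1.2, 0.6, 2.3]
width: 33.4
grasp_force: 15.0
time: 22.08
ee_pos: [637.2, 11.9, 144.1]
eef_rot: [1.0, -0.009, 0.004, 0.0]
ft_force: [0.9, 0.1, -0.5]
width: 50.0
grasp_force: 0.0
[637.23292842  11.90758014 144.12283217]
[306 144  37  96] rect 635.5 10.0 32 87 88.0 mean [632.9  10.5] pca -0.7
```

```bash
python3 -m crank '{"xyz":[[0,0,0],[-2.85,2.61,0],[-2.85,2.61,0],[-2.85,2.61,0],[-2.85,2.61,0],[-2.85,2.61,0],[-2.85,2.61,0],[0,0,0],[0,0,0],[0,0,0]],"spin":[-5.2,0,0,0,0,0,0,0,0,0]}' 4.5
python3 - <<'E'
from seg import *
c,s=wrist();im=c["color"][:,:,::-1].copy();print(s["ee_pos"],s["eef_rot"])
seg(c,im,18,(415,540,-190,-40))
E
```

```text
time: 22.97
ee_pos: [476.0, -156.3, 139.5]
eef_rot: [0.999, 0.036, -0.001, -0.001]
ft_force: [0.2, 0.2, -1.5]
width: 45.1
grasp_force: 0.0
[ 475.97564534 -156.28752227  139.47435007] [ 9.99363351e-01  3.56680611e-02 -5.92597598e-04 -5.75359509e-04]
[316 139  16  94] rect 477.2 -157.1 86 13 2.5 mean [ 474. -157.] pca 4.1
[215 146  39  53] rect 484.8 -78.0 46 26 11.5 mean [485.5 -78.3] pca 12.3
```

```bash
python3 -m crank '{"xyz":[[0,0.08,2.2],[0,0,2.3],[0,0,2.3],[0,0,2.2],[0,0,1.6],[0,0,1],[0,0,0.5],[0,0,0.25],[0,0,0],[0,0,0]],"spin":[0,0,0,0,0,0,0,0,0,0]}'; python3 -m crank '{"xyz":[[0,0,0],[0,0,0],[0,0,0],[0,0,0],[0,0,0],[0,0,0],[0,0,0],[0,0,-0.5],[0,0,-0.5],[0,0,0]],"spin":[0,0,0,0,0,0,0,0,0,0]}' 0 12
```

```text
time: 23.85
ee_pos: [477.0, -157.3, 17.4]
eef_rot: [0.999, 0.036, 0.001, 0.0]
ft_force: [0.4, -0.3, 0.2]
width: 44.6
grasp_force: 0.0
time: 24.68
ee_pos: [476.9, -157.6, 27.7]
eef_rot: [0.999, 0.036, 0.001, 0.0]
ft_force: [1.2, -0.2, 0.1]
width: 14.4
grasp_force: 11.9
```

```bash
python3 -m crank '{"xyz":[[0,0,-3],[0,0,-3],[0,0,-3],[2.585,-1.855,0],[2.585,-1.855,0],[2.585,-1.855,0],[2.585,-1.855,0],[2.585,-1.855,0],[2.585,-1.855,0],[0,0,0],[0,0,0],[0,0,0]],"spin":[0,0,5.1,0,0,0,0,0,0,0,0,0]}'; python3 - <<'E'
from seg import *
c,s=wrist();im=c["color"][:,:,::-1].copy();print(s["ee_pos"],s["width"])
seg(c,im,s["ee_pos"][2]+3,(560,720,-100,60))
E
python3 -m crank '{"xyz":[[0,0,2],[0,0,2],[0,0,2],[0,0,1.1],[0,0,0.7],[0,0,0.4],[0,0,0.2],[0,0,0],[0,0,0]],"spin":[0,0,0,0,0,0,0,0,0]}'
```

```text
time: 25.68
ee_pos: [632.5, -48.7, 116.3]
eef_rot: [1.0, -0.008, -0.001, -0.0]
ft_force: [0.1, 0.4, 0.1]
width: 14.2
grasp_force: 11.9
[632.46280363 -48.73154872 116.28863044] 14.21689882158544
[157   0  36 184] rect 712.6 17.4 15 79 88.9 mean [716.7  16.9] pca -8.0
[114  66  13  42] rect 718.1 39.5 4 17 88.9 mean [718.8  39.5] pca -3.6
[187 129  13  55] rect 686.0 12.2 5 26 88.7 mean [685.5  11.7] pca -1.8
[224 144  41 104] rect 664.8 -10.7 20 54 85.9 mean [662.9  -9.9] pca 0.4
[138 169  18  16] rect 676.1 35.4 8 6 49.3 mean [676.2  35.4] pca 61.7
[313 175  24 109] rect 645.8 -50.3 12 60 89.7 mean [641.1 -50. ] pca 1.5
[182 193  26  36] rect 658.3 15.2 19 12 2.3 mean [658.9  14.5] pca 6.1
[116 226  10  37] rect 640.6 55.1 21 2 0.3 mean [639.8  55.3] pca 0.8
[320 313  13   9] rect 593.8 -50.6 7 5 89.0 mean [594.1 -50.6] pca -81.3
[335 321  14  24] rect 583.0 -60.0 17 6 15.1 mean [582.9 -59.6] pca 15.7
time: 26.48
ee_pos: [633.8, -48.8, 33.6]
eef_rot: [1.0, -0.008, 0.001, 0.0]
ft_force: [-0.1, 0.1, 0.8]
width: 14.4
grasp_force: 11.9
```

```bash
python3 -m crank '{"xyz":[[0,0,0.4],[0,0,0.3],[0,0,0.2],[0,0,0.1],[0,0,0],[0,0,0]],"spin":[0,0,0,0,0,0]}';  python3 -m crank '{"xyz":[[0,0,0.1],[0,0,0],[0,0,0]],"spin":[0,0,0]}'
```

```text
time: 26.98
ee_pos: [633.2, -48.6, 22.6]
eef_rot: [1.0, -0.008, -0.0, -0.0]
ft_force: [0.3, -0.7, -0.0]
width: 14.8
grasp_force: 11.9
time: 27.23
ee_pos: [633.5, -48.6, 22.0]
eef_rot: [1.0, -0.008, 0.0, 0.0]
ft_force: [0.9, -0.6, 1.6]
width: 14.3
grasp_force: 12.0
```

```bash
python3 -m crank '{"xyz":[[0,0,0],[0,0,0],[0,0,0],[0,0,0],[0,0,-0.7],[0,0,-2.3],[0,0,-4],[0,0,-4],[0,0,0],[0,0,0]],"spin":[0,0,0,0,0,0,0,0,0,0]}' 2.8
python3 - <<'E'
from seg import *
c,s=wrist();im=c["color"][:,:,::-1].copy();print(s["ee_pos"]);cv2.imwrite("w9raw.png",im)
seg(c,im,23,(560,700,-80,60))
E
python3 -m crank '{"xyz":[[0,0,0],[0,0,0],[-3.07,0,0],[-3.07,0,0],[-3.07,0,0],[-3.07,0,0],[-3.07,0,0],[0,0,0],[0,0,0],[0,0,0]],"spin":[-6.2,-6.2,0,0,0,0,0,0,0,0]}' 5
python3 - <<'E'
from seg import *
c,s=wrist();im=c["color"][:,:,::-1].copy();print(s["ee_pos"],s["eef_rot"]);
seg(c,im,9,(415,540,-190,-40))
E
```

```text
time: 28.07
ee_pos: [635.0, -48.9, 135.4]
eef_rot: [1.0, -0.008, 0.003, 0.001]
ft_force: [-0.3, 0.0, -0.1]
width: 28.5
grasp_force: 0.0
[634.96797375 -48.89830716 135.3797465 ]
[317 143  15  97] rect 634.7 -50.5 12 86 89.4 mean [632.  -50.2] pca 1.6
[231 144  38  98] rect 634.4 14.0 32 87 86.2 mean [631.4  15.1] pca 0.3
[181 190  34  36] rect 622.9 61.1 32 28 2.3 mean [624.4  58.1] pca 20.5
time: 28.95
ee_pos: [483.3, -79.1, 131.3]
eef_rot: [0.995, 0.099, -0.0, -0.0]
ft_force: [0.2, 0.2, 0.2]
width: 50.0
grasp_force: 0.0
[483.2934564  -79.10752714 131.29754992] [ 9.95040023e-01  9.94752733e-02 -7.26286194e-06 -1.52786979e-04]
[303 162  31  52] rect 482.7 -75.6 47 26 13.2 mean [483.3 -75.6] pca 13.4
```

```bash
python3 -m crank '{"xyz":[[0,-0.35,2.3],[0,0,2.4],[0,0,2.4],[0,0,2.3],[0,0,1.6],[0,0,1],[0,0,0.5],[0,0,0.3],[0,0,0],[0,0,0]],"spin":[-1.6,0,0,0,0,0,0,0,0,0]}'; python3 -m crank '{"xyz":[[0,0,0],[0,0,0],[0,0,0],[0,0,0],[0,0,0],[0,0,0],[0,0,0],[0,0,-0.5],[0,0,-0.5],[0,0,0]],"spin":[0,0,0,0,0,0,0,0,0,0]}' 0 20
```

```text
time: 29.83
ee_pos: [482.8, -75.7, 4.3]
eef_rot: [0.994, 0.114, 0.001, 0.0]
ft_force: [-0.2, 0.6, -0.2]
width: 50.2
grasp_force: 0.0
time: 30.67
ee_pos: [482.6, -75.7, 14.6]
eef_rot: [0.994, 0.114, 0.001, 0.0]
ft_force: [-0.2, -0.1, 0.1]
width: 26.7
grasp_force: 20.0
```

```bash
python3 -m crank '{"xyz":[[0,0,-2],[0,0,-3],[0,0,-3],[0,0,-3],[0,0,0],[0,0,0],[0,0,0],[0,0,0],[0,0,0],[0,0,0],[0,0,0],[0,0,0]],"spin":[-7,-7,-7,-7,-7,-7,-7,-7,-7,-7,-7,0]}'; python3 -m crank '{"xyz":[[-3.52,2.02,0],[-3.52,2.02,0],[-3.52,2.02,0],[-3.52,2.02,0],[-3.52,2.02,0],[-3.52,2.02,0],[-3.52,2.02,0],[0,0,0],[0,0,0],[0,0,0]],"spin":[0,0,0,0,0,0,0,0,0,0]}'
python3 - <<'E'
from h import *
c,s=wrist();print(s["ee_pos"],s["eef_rot"],s["width"]);np.savez("w10.npz",T=c["T"],K=c["intrinsics"]);cv2.imwrite("pics/w10.png",c["color"][:,:,::-1])
E
```

```text
time: 31.67
ee_pos: [482.0, -75.6, 123.7]
eef_rot: [0.705, 0.709, -0.0, -0.0]
ft_force: [0.2, -0.2, 0.4]
width: 26.5
grasp_force: 20.0
time: 32.5
ee_pos: [623.1, -321.3, 122.8]
eef_rot: [0.708, 0.706, -0.0, -0.001]
ft_force: [-0.4, -0.0, 0.0]
width: 26.7
grasp_force: 20.0
[ 623.08119234 -321.30857808  122.77293898] [ 7.07784885e-01  7.06427203e-01 -2.43007118e-05 -1.07846435e-03] 26.684733100780566
```

View pics/w10.png

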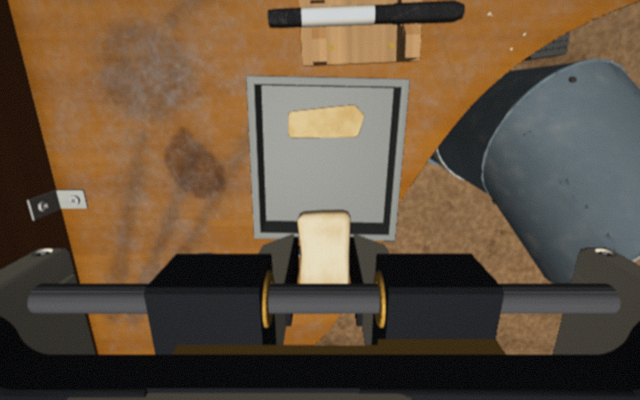

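Bin rim corners (249,77), (409,80), (257,238), (395,238); plate at (327,122), slab held at (324,250).

```bash
python3 - <<'E'
from h import *
d=np.load("w10.npz");c={"T":d["T"],"intrinsics":d["K"]}
for p in [(249,77,31),(409,80,31),(255,239,31),(395,239,31),(327,138,8),(324,212,125)]: print(px2w(c,*p)[:2].round(1))
E
```

```text
[ 569.7 -229.9]
[ 684.7 -232.2]
[ 565.8 -357. ]
[ 682.5 -357.2]
[ 626.  -276.5]
[ 623.5 -298.6]
```

```bash
python3 -m crank '{"xyz":[[0.3,0.15,2.2],[0,0,2.2],[0,0,2.2],[0,0,1.6],[0,0,1.2],[0,0,0.8],[0,0,0.5],[0,0,0.3],[0,0,0.2],[0,0,0.1],[0,0,0],[0,0,0]],"spin":[0,0,0,0,0,0,0,0,0,0,0,0]}'
```

```text
time: 33.55
ee_pos: [625.5, -319.1, 11.3]
eef_rot: [0.707, 0.707, 0.0, 0.0]
ft_force: [-0.2, 0.3, -0.5]
width: 26.6
grasp_force: 20.0
```

```bash
python3 -m crank '{"xyz":[[0,0,0.2],[0,0,0.15],[0,0,0],[0,0,0]],"spin":[0,0,0,0]}'; python3 -m crank '{"xyz":[[0,0,0],[0,0,0],[0,0,0],[0,0,0],[0,0,-1],[0,0,-3],[0,0,-4],[0,0,-4],[0,0,-4],[0,0,-4],[0,0,0]],"spin":[0,0,0,0,0,0,0,0,0,0,0]}' 4.5;python3 -m crank '{"xyz":[[0,0,-3],[0,0,-3],[0,-3,0],[0,-3,0],[0,-3,0],[0,-3,0],[0,-3,0],[0,-3,0],[0,0,0],[0,0,0]],"spin":[0,0,0,0,0,0,0,0,0,0]}'
python3 - <<'E'
from h import *
c=env.read_camera("top")["color"][:,:,::-1];s=env.read_camera("scene")["color"][:,:,::-1]
print(env.state()["ft_force"])
cv2.imwrite("pics/end.png",np.vstack([cv2.resize(c[130:255,175:440],(636,300),interpolation=cv2.INTER_CUBIC),cv2.resize(s[140:265,215:480],(636,300),interpolation=cv2.INTER_CUBIC)]))
E
```

```text
time: 33.88
ee_pos: [625.2, -319.0, 7.2]
eef_rot: [0.707, 0.707, 0.0, 0.0]
ft_force: [-0.6, -0.6, -0.1]
width: 26.6
grasp_force: 20.0
time: 34.8
ee_pos: [628.1, -320.7, 218.9]
eef_rot: [0.707, 0.707, 0.002, 0.008]
ft_force: [0.3, -0.2, 1.3]
width: 44.9
grasp_force: 0.0
time: 35.63
ee_pos: [444.3, -319.2, 268.4]
eef_rot: [0.707, 0.707, 0.0, 0.001]
ft_force: [-0.4, 0.3, -0.2]
width: 44.9
grasp_force: 0.0
[-0.4168153   0.04187336  0.55304233]
```

View pics/end.png

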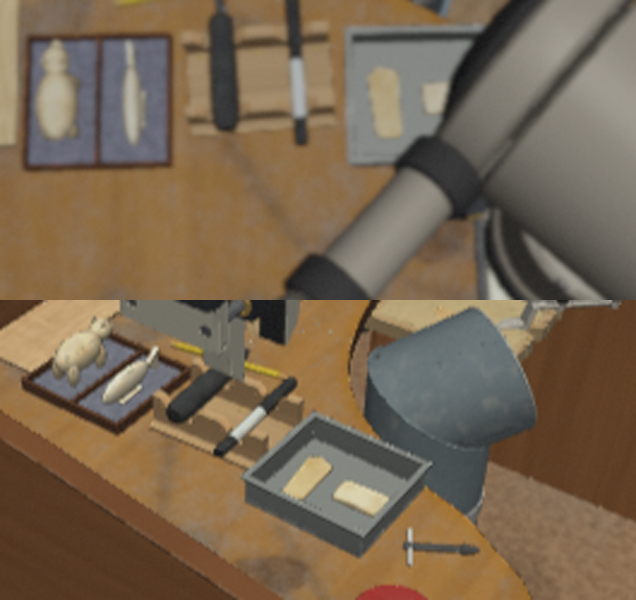

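Bear (55,90) and fish (130,90) stand one per bay. Both tools bridge the rest, and the slab (360,497) lies flat in the bin beside the plate. The tin is where it was and the robot is clear.

```bash
python3 -c "
from rig import env
print(env.finish_job())"
```

```text
the job is handed in; nothing more can be done
None
```

The job is handed in after about 36 s: marker and chuck handle bridge their notches on the rest, the bear and fish stand one in each tray bay, the slab is in the stock bin, and the tin was not moved.

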